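# Set the polariser ring to the index clip and take the reading

## Task

On the round strain viewer, push the upright lever post of the polariser ring around its arc until the ring's pointer lines up with the black index clip on the scale, and leave it there. Only when it is set, press the big round key on the read-out console right down and let it come back up. Leave the glass dish standing on the viewer's window, and do not move the clip, tube rack, beaker or bottle.

Things in the scene. Friction and masses are not known exactly. Their poses are not given: they have to be found in the camera images.
- viewer: The strain viewer: a white round drum 230 mm across and 50 mm high, fixed to the bench, with black scale ticks every 5 degrees (longer every 15) on its top. Origin: centre of its underside, which lies on the vertical turning axis of the ring; z up; its x axis is the zero of joint ring and joint clip.
- ring (a joint): Angle (rad) of the bare-metal polariser ring (124 mm outside, 92 mm inside diameter, top 63 mm above the bench) about the viewer's vertical axis; 0 when its lever points along the viewer's x, growing anticlockwise seen from above. It turns freely from -1.35 to 1.6 with a light friction (about 2 N at the post) and stays where it is left; it starts clockwise of the clip.
- post (a point): Centre of the top end of the lever post: a dark steel upright pin 12 mm in diameter, 80 mm from the ring's axis, standing on the ring's flat dark steel radial lever (8 mm wide). Its top is 100 mm above the bench; its bare length is 40 mm, down to the lever's top at 60 mm.
- pointer (a point): Tip of the narrow (4 mm wide) pointer at the outer end of the ring's lever, 99 mm from the axis, 55.5 mm above the bench. Its x axis points radially outwards along the lever, z up.
- clip (a joint): Angle (rad) of the index clip about the viewer's vertical axis, same zero and sense as joint ring: the pointer is lined up when the two joints are equal. The clip is stiff and has to stay where it is.
- mark (a point): Inner tip of the index clip, 100 mm from the axis, 55.5 mm above the bench: the black plastic clip, 12 mm wide with a 3 mm wide nose pointing inwards, clamped on the rim of the viewer, top 58 mm above the bench. Its x axis points radially outwards, z up.
- key_top (a point): Centre of the top face of the round white key (36 mm diameter), facing up. The key stands on the grey console, a box 130 x 100 x 35 mm fixed to the bench, beside its dark display. The key's top is 57 mm above the bench.
- key (a joint): How far the key is pressed, m: 0 when up, 0.006 fully down; a spring returns it, about 5 N holds it fully down.
- dish: Open bowl-shaped glass dish 64 mm across and 28 mm high, loose on the viewer's window (56 mm above the bench) inside the ring. Origin: centre of its underside.
- rack: Red tube rack 130 x 70 mm with capped tubes, 86 mm high, loose on the bench. Origin: centre of its underside.
- beaker: Glass beaker, 60 mm across, 85 mm high, loose on the bench. Origin: centre of its underside.
- bottle: Capped jar 60 mm across, 120 mm high, loose on the bench. Origin: centre of its underside.
There are look-alikes about, which are no part of the job. Of the things shaped like the viewer, the white one is meant.

How it is judged:
By the outcome, as a careful person would: the job done as asked, in the order asked, and still so for the second after the job is handed in, with the robot touching nothing.
It also fails if it takes over 51 s, if anything falls off the work surface, if the arm or the gripper's body presses on something with over 40 N, if the wrist force passes 120 N, or if a joint passes its speed limit or range.

## Robot

A 6-joint arm with a two-finger parallel gripper is mounted at the origin on the work surface. World frame = base frame: x ahead of the robot, y to its left, z up, the work surface at z = 0. Lengths are in m, angles in degrees, forces in N, time in s.
With the tool pointing down it reaches from about 0.375 to 0.975 m from the base axis. Payload 3.8 kg.
Tool frame: the origin (TCP) lies at the very end of the fingers, on their centre line; the grasp point (between the pads) lies robot.grip_depth behind it (robot.grip_depth is the distance from the TCP to the grasp point, in m); z points along the fingers, x is the direction in which the jaws open and shut, and the axes are right-handed (so a half turn about z gives the same grasp; the last joint's range is limited). The gripper opens to 85 mm and grips with 20 to 120 N. Pads are 22 mm wide; open, the fingers measure 114 mm over their backs; the gripper's body (76 mm by 85 mm) begins 54 mm behind the grasp point. The pads swing forward as they close: fully open they stand 13 mm farther back than shut.
Start: joints at [-74.823, 15.12, 91.902, -0, 72.978, -2.114], TCP at [0.201, -0.644, 0.231] pointing down, gripper open.
Joint ranges: [-150.88, 150.88], [-54.13, 125.18], [17.81, 147.31], [-75.09, 255.09], [0, 152.58], [-146.25, 146.25]. Speed limits (degrees/s): [147.25, 147.25, 180, 180, 180, 180].

## Interface

Orientations are given as [roll, pitch, yaw] about the fixed x, y, z axes, in that order (R = Rz(yaw) Ry(pitch) Rx(roll)).
In Python, from plant import robot, kin, optics gives the robot as it stands. The module is installed in compiled form; this text tells all that it offers. Calls block until the motion is done:
- robot.move_to(position, orientation): joint-space move of the TCP to a pose.
- robot.move_l(position, orientation=None, rate=0.15): straight line of the TCP; orientation=None keeps the orientation; rate is the mean speed in m/s.
- robot.movej(angles): joint-space move.
- robot.let_go() and robot.gripper_close(): open the fingers fully, or close them until they stop; the grip force is fixed at half the most.
- robot.hold(seconds).
- kin.ik(position, orientation): joint angles nearest the present ones, or None.
- robot.sense(): the state.
- optics.get_image(name): name is "side" or "top"; returns a dict with "color" (420x560x3 uint8, red, green, blue), "z_map" (420x560 float32, m along the optical axis (not along the pixel's ray), 0 where there is no reading), "fx", "fy", "cx", "cy" (pixels), "k1" (the pictures are not rectified: a ray, as slopes to the right and down, at radius r is drawn at 1 + k1 r^2 times it, then the intrinsics apply), "xyz" and "orientation" of the camera in the world. Camera axes: x right, y up, looking along -z (the intrinsics and any distortion apply to the point x, -y, -z); pixel columns grow to the right and rows downward; lengths in m; the calibration is good to about 2 mm. A picture is of the moment at which its call begins.
A pose or a line that the arm cannot do raises robot.Unreachable and nothing moves.
- robot.close_job(): hands the job in, once; it reports no verdict.
The state is a dict: "time_s": time; "joints": joint angles; "joint_velocities": joint speeds; "tau": joint torques, N m; "tcp_pos": TCP position; "orientation": TCP orientation; "ft_force": force on the tool from outside, world axes, zero at the start; "wrist_torque": the same for the moment, N m; "grip_width": opening from 0.0 (shut) to 1.0 (fully open).
Only numpy, scipy, OpenCV 4.12 (cv2) and the standard library are available. Lean on these libraries where they do the work, as an engineer would, in place of code of your own. Each camera call takes 0.05 s, during which the arm holds its last target.

## Working session

There is one attempt and no reset: what is moved stays moved. The work goes in short steps, each a Python script; the robot and the scene stay as the last script left them, time stands still between calls to the robot, and variables do not carry over. Pictures are saved under pics/ and viewed, and the job is handed in when it is done.

```bash
mkdir -p pics; cat > h.py <<'E'
import numpy as np, cv2, pickle
from scipy.spatial.transform import Rotation as R
def snap(name, tag):
    from plant import optics
    d=optics.get_image(name); pickle.dump(d,open(f'pics/{tag}.pkl','wb'))
    cv2.imwrite(f'pics/{tag}.png',cv2.cvtColor(d['color'],cv2.COLOR_RGB2BGR)); return d
def load(tag): return pickle.load(open(f'pics/{tag}.pkl','rb'))
def rot(d):
    o=np.array(d['orientation'],float)
    return o if o.shape==(3,3) else R.from_euler('xyz',o,degrees=True).as_matrix()
def ray(d,u,v):
    a=np.array([(u-d['cx'])/d['fx'],(v-d['cy'])/d['fy']]); s=a.copy()
    for _ in range(30): s=a/(1+d['k1']*(s@s))
    return rot(d)@np.array([s[0],-s[1],-1.])
def atz(d,u,v,z):
    r=ray(d,u,v);c=np.array(d['xyz']);return c+r*(z-c[2])/r[2]
def pt(d,u,v):
    return np.array(d['xyz'])+ray(d,u,v)*d['z_map'][int(round(v)),int(round(u))]
def proj(d,p):
    q=rot(d).T@(np.array(p)-np.array(d['xyz'])); s=np.array([q[0],-q[1]])/-q[2]
    s=s*(1+d['k1']*(s@s)); return s*[d['fx'],d['fy']]+[d['cx'],d['cy']]
def crop(tag,u0,v0,u1,v1,k):
    im=cv2.imread(f'pics/{tag}.png')[v0:v1,u0:u1]
    cv2.imwrite(f'pics/{tag}_c{u0}_{v0}.png',cv2.resize(im,None,fx=k,fy=k,interpolation=cv2.INTER_CUBIC))
E
python3 - <<'E'
from h import *
for n in('top','side'):
    d=snap(n,n+'0'); print({k:d[k] for k in d if k not in('color','z_map')})
from plant import robot
print(robot.sense(), robot.grip_depth)
E
```

```text
{'fx': 451.4033272474032, 'fy': 451.4033272474032, 'cx': 282.55351926170573, 'cy': 214.06484936258727, 'k1': -0.09489361772714312, 'xyz': array([ 0.47417981, -0.01018476,  1.18368296]), 'orientation': array([ 6.71940893e+00,  7.54339645e-02, -9.13324121e+01])}
{'fx': 395.87119587240693, 'fy': 395.87119587240693, 'cx': 273.9924142814466, 'cy': 210.22267221930645, 'k1': -0.03938248909352214, 'xyz': array([0.51017782, 0.59895043, 0.51509165]), 'orientation': array([  54.60958242,    1.14851602, -172.00658311])}
{'time_s': 0.1, 'joints': array([-7.48219313e+01,  1.51667278e+01,  9.19734517e+01, -7.91436320e-04,
        7.29761326e+01, -2.11337842e+00]), 'joint_velocities': array([ 0.05013929, -0.18413824, -0.27347594,  0.03113965, -0.01243352,
       -0.00309921]), 'tau': array([ 7.86864694e-04, -5.16704071e+01, -3.68591094e+01, -1.86478178e-05,
        6.31936913e-03, -3.78424306e-05]), 'tcp_pos': array([ 0.20046434, -0.64386309,  0.23006412]), 'orientation': array([-1.79996467e+02,  1.16260916e-01, -7.27083168e+01]), 'ft_force': array([ 0.37169797, -0.03464661, -0.45680485]), 'wrist_torque': array([ 0.01834548, -0.02002547,  0.00520706]), 'grip_width': 0.9987000798960742} 0.0187
```

View pics/top0.png

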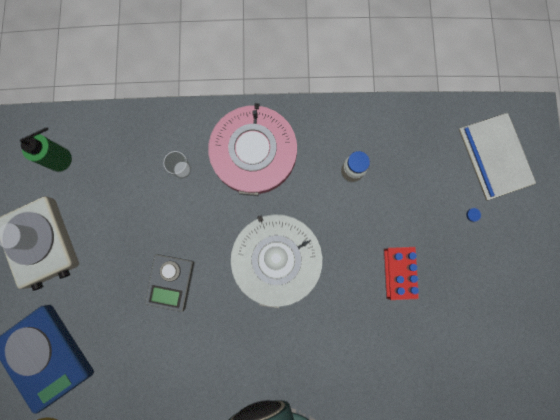

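View pics/side0.png

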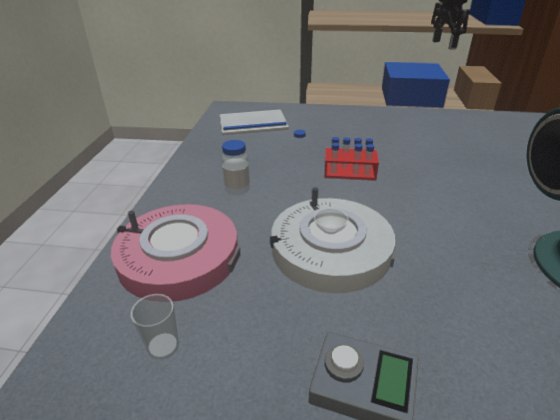

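Top view: white drum at (276,260) and pink drum at (252,148). The white one is meant. The console with the round key is at (169,271); the balance at (28,350) and the stirrer at (25,240) are look-alikes with no small round key. I'll confirm this in enlarged crops.

```bash
python3 - <<'E'
from h import *
crop('top0',226,205,331,310,7); crop('side0',255,175,405,285,5); crop('top0',140,245,210,315,7)
E
```

```text
(no output)
```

View pics/top0_c226_205.png

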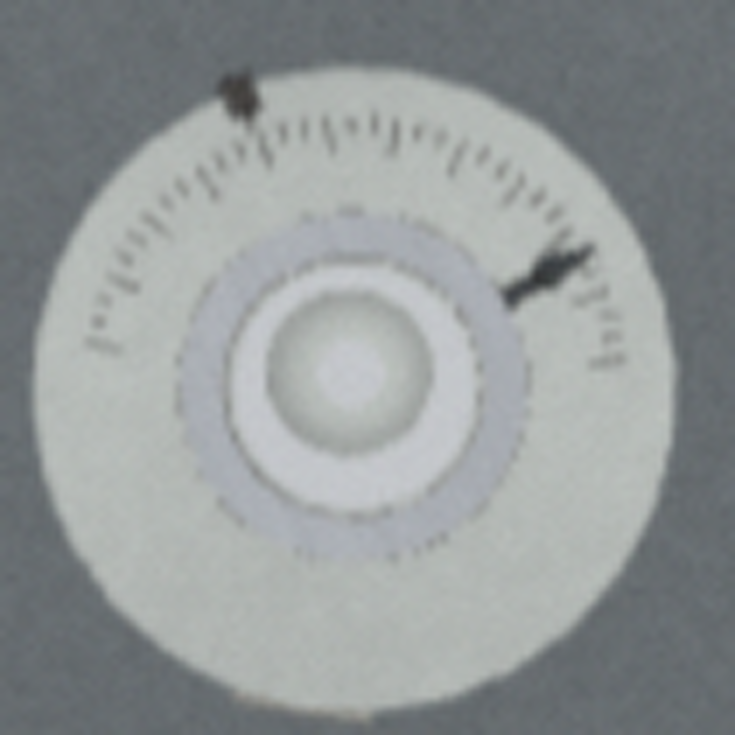

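View pics/side0_c255_175.png

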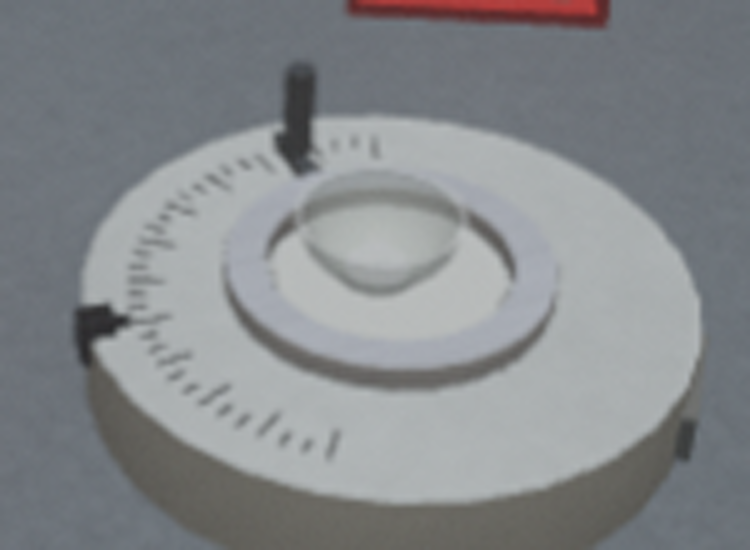

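View pics/top0_c140_245.png

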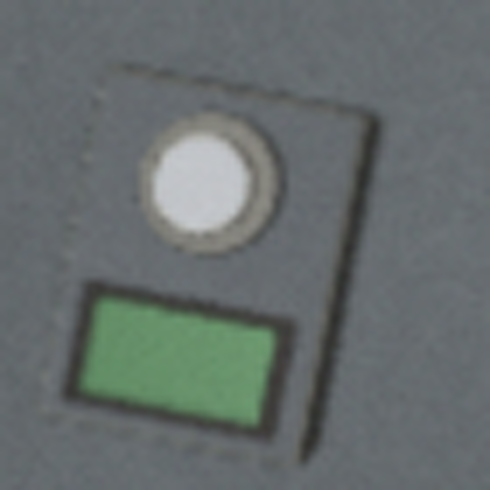

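```bash
python3 - <<'E'
from h import *
from scipy.optimize import least_squares
d=load('top0')
P=lambda x,y,z:atz(d,226+(x+.5)/7-.5,205+(y+.5)/7-.5,z)
# drum top rim by gradient along radial: project model circle & maximise edge
g=cv2.GaussianBlur(cv2.cvtColor(d['color'],cv2.COLOR_RGB2GRAY).astype(np.float32),(0,0),.8)
sat=d['color'].astype(np.float32); b=cv2.GaussianBlur(sat[...,2]-sat[...,1],(0,0),1.0)
def edge(im,c,rad,z,angs,lo,hi,sign):
    out=[]
    for a in angs:
        rr=np.arange(lo,hi,.0005); uv=np.array([proj(d,[c[0]+r*np.cos(a),c[1]+r*np.sin(a),z]) for r in rr]).astype(np.float32)
        v=cv2.remap(im,uv[None,:,0],uv[None,:,1],cv2.INTER_CUBIC)[0]
        k=np.argmax(sign*np.gradient(v)); out.append([c[0]+rr[k]*np.cos(a),c[1]+rr[k]*np.sin(a)])
    out=np.array(out)
    f=least_squares(lambda p:np.hypot(*(out-p[:2]).T)-p[2],[*c,rad],loss='soft_l1',f_scale=.0005)
    return f.x, np.median(abs(f.fun))
c0=P(353,385,.05)[:2]
A=np.radians(np.arange(0,360,4))
print('c0',c0)
print('drum',edge(g,c0,.115,.05,A,.100,.13,-1))
print('ring outer',edge(b,c0,.062,.063,A,.054,.074,-1))
for n,x,y,z in [('mark',250,128,.0555),('clipback',238,82,.058),('pointer',592,246,.0555),('leverin',507,300,.06),('post',548,272,.1),('key',202,0,.057)]:
    if n!='key':
        p=P(x,y,z); q=p[:2]-c0; print(n,p,np.hypot(*q),np.degrees(np.arctan2(q[1],q[0])))
k=[140+(202.5)/7-.5,245+(182.5)/7-.5]; print('key',atz(d,*k,.057))
for u,v in[(276,230),(276,258),(169,271),(264,255)]: print(u,v,pt(d,u,v))
d=load('side0')
S=lambda x,y,z:atz(d,255+(x+.5)/5-.5,175+(y+.5)/5-.5,z)
for n,x,y,z in [('mark',131,321,.0555),('post',301,68,.1),('pointer',281,140,.0555)]:
    p=S(x,y,z); q=p[:2]-c0; print('S',n,p,np.hypot(*q),np.degrees(np.arctan2(q[1],q[0])))
print('S key',atz(d,345,357,.057))
E
```

```text
c0 [0.49353135 0.00725711]
drum (array([0.49263938, 0.00701603, 0.11475556]), np.float64(0.0005377084044805927))
ring outer (array([0.49319666, 0.00684309, 0.06116718]), np.float64(0.0005786236487925825))
mark [0.5861181  0.04212768 0.0555    ] 0.09893565592036781 20.6376780424635
clipback [0.60254081 0.04602037 0.058     ] 0.1156963804937437 19.575153856434287
pointer [ 0.54089911 -0.07927811  0.0555    ] 0.09865114367672183 -61.30452988069462
leverin [ 0.52216338 -0.04823653  0.06      ] 0.062444667403500784 -62.70845310748792
post [ 0.52970929 -0.0611967   0.1       ] 0.07742588312424396 -62.143480914493985
key [0.47158967 0.27633664 0.057     ]
276 230 [0.56795121 0.00568135 0.04729434]
276 258 [0.49725989 0.00702897 0.05931193]
169 271 [0.47049905 0.27496425 0.05671483]
264 255 [0.50467539 0.03562928 0.08428646]
S mark [0.58448163 0.0469811  0.0555    ] 0.09924690707710834 23.59407361653883
S post [ 0.53057568 -0.06125427  0.1       ] 0.0778851132877344 -61.59976616021978
S pointer [ 0.53783357 -0.07573756  0.0555    ] 0.09407869949562067 -61.90687850372072
S key [0.46990816 0.28085862 0.057     ]
```

```bash
cat >> h.py <<'E'
C=np.array([.4929,.0069])
def pose(th,back,z,r=.080):
    t=np.radians(th); er=np.array([np.cos(t),np.sin(t)]); et=np.array([-er[1],er[0]])
    return [*(C+r*er-back*et),z],[180,0,th]
E
python3 - <<'E'
from h import *
from plant import robot,kin
for th,b,z in[(-62,.045,.2),(-62,.045,.07),(-20,.017,.07),(21,.017,.07)]: print(kin.ik(*pose(th,b,z)))
robot.gripper_close()
robot.move_to(*pose(-62,.045,.16))
robot.move_l(*pose(-62,.045,.071),rate=.12)
s=robot.sense(); print(s['time_s'],s['tcp_pos'],s['orientation'],s['ft_force'],s['grip_width'])
snap('side','side1'); crop('side1',240,100,420,290,4)
E
```

```text
[-1.26771675e+01 -2.93677014e+00  1.15158424e+02 -2.54444375e-14
  6.77783459e+01  4.93228325e+01]
[-1.26771675e+01  5.33186564e+00  1.21924860e+02 -2.54444375e-14
  5.27432741e+01  4.93228325e+01]
[-6.24065732e+00  1.19911191e+01  1.14133213e+02 -2.54444375e-14
  5.38756678e+01  1.37593427e+01]
[-5.19577522e-01  1.30354036e+01  1.12835583e+02 -2.54444375e-14
  5.41290135e+01 -2.15195775e+01]
4.025 [ 0.49143546 -0.08509571  0.07163801] [-1.79946939e+02 -4.44603532e-02 -6.20119156e+01] [ 0.31383863 -0.22739041 -0.20966553] 0.0029085527553441475
```

View pics/side1_c240_100.png

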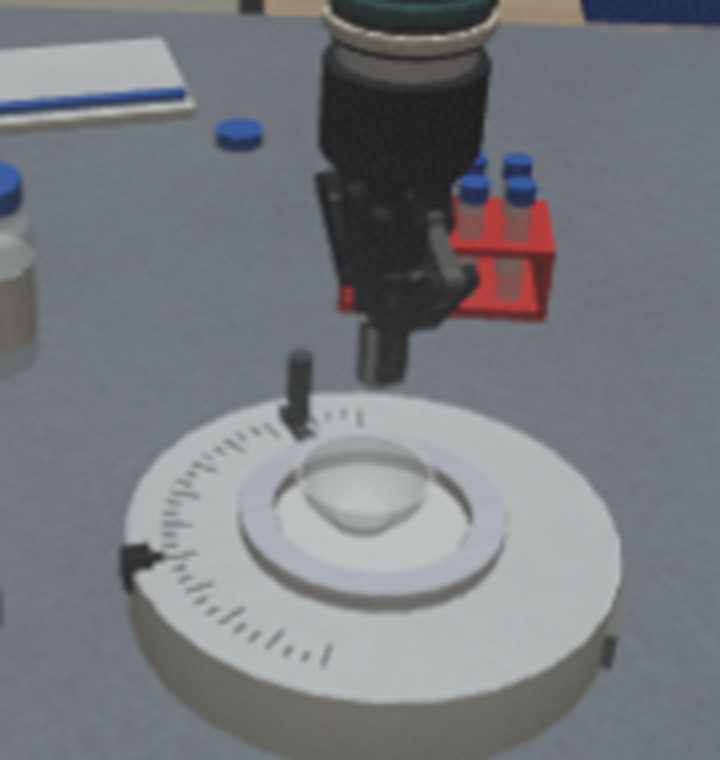

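The closed fingers, tip at crop (380,385), stand clockwise of the post at crop (298,395), clear of the dish. Next I push to about 10° short of the clip.

```bash
python3 - <<'E'
from h import *
from plant import robot
robot.move_l(*pose(-61,.018,.071),rate=.05)
print(robot.sense()['ft_force'])
for th in list(range(-53,9,8))+[10]:
    robot.move_l(*pose(th,.017,.071),rate=.06)
    s=robot.sense(); print(th,s['time_s'],s['ft_force'].round(1))
snap('side','side2'); crop('side2',240,140,400,290,5)
snap('top','top2'); crop('top2',226,205,331,310,7)
E
```

```text
[ 0.25182332 -0.52368884 -0.36699365]
-53 5.15 [-0.3 -0.4  0.4]
-45 5.4917 [ 0.1  0.4 -0.1]
-37 5.8333 [ 0.5  0.3 -0. ]
-29 6.175 [-0.2 -0.7  0.4]
-21 6.5167 [-0.3 -0.1  0.2]
-13 6.8583 [-0.1  0.7 -1.2]
-5 7.2 [-0.1  0.7 -0.7]
3 7.5417 [-0.  -0.3 -0.2]
10 7.8583 [-0.9  0.1 -0.3]
```

View pics/side2_c240_140.png

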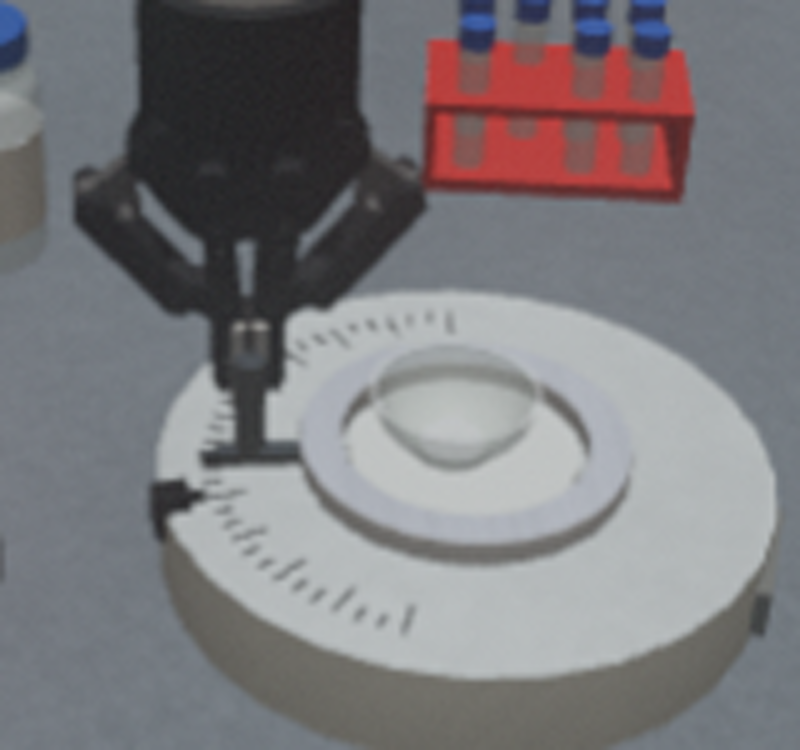

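View pics/top2_c226_205.png

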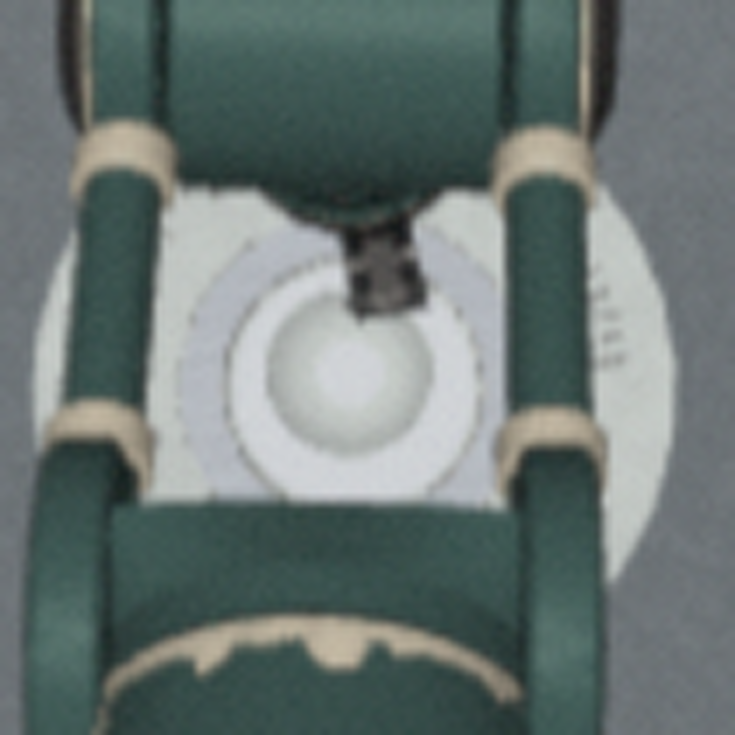

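The ring followed. In the side crop the pointer tip is at about (203,457) and the clip nose at (204,496), roughly 10° apart. I'll calibrate the centre in the side view to measure both angles.

```bash
cat >> h.py <<'E'
def edgefit(d,im,c,rad,z,angs,lo,hi,sign,fixr=True):
    from scipy.optimize import least_squares
    out=[]
    for a in angs:
        rr=np.arange(lo,hi,.0005); uv=np.array([proj(d,[c[0]+r*np.cos(a),c[1]+r*np.sin(a),z]) for r in rr]).astype(np.float32)
        v=cv2.remap(im,uv[None,:,0],uv[None,:,1],cv2.INTER_CUBIC)[0]
        k=np.argmax(sign*np.gradient(v)); out.append([c[0]+rr[k]*np.cos(a),c[1]+rr[k]*np.sin(a)])
    out=np.array(out)
    f=least_squares(lambda p:np.hypot(*(out-p[:2]).T)-p[2],[*c,rad],loss='soft_l1',f_scale=.0005)
    return f.x,np.median(abs(f.fun))
def ang(p,c): return np.degrees(np.arctan2(p[1]-c[1],p[0]-c[0])),np.hypot(p[1]-c[1],p[0]-c[0])
E
python3 - <<'E'
from h import *
d=load('side0')
col=d['color'].astype(np.float32); g=cv2.GaussianBlur(col.mean(2),(0,0),.8); b=cv2.GaussianBlur(col[...,2]-col[...,1],(0,0),1.)
cc=C
for _ in range(3):
    f=edgefit(d,g,cc,.115,.05,np.radians(np.r_[30:150:4,-120:-70:4,150:330:4]),.1,.13,-1); cc=f[0][:2]
print('drum',f)
cr=C
for _ in range(3):
    f=edgefit(d,b,cr,.062,.063,np.radians(np.arange(0,360,4)),.055,.072,-1); cr=f[0][:2]
print('ring',f)
d2=load('side2')
S=lambda x,y,z:atz(d2,240+(x+.5)/5-.5,140+(y+.5)/5-.5,z)
for c in (cc,cr):
  for n,x,y,z in[('mark',204,496,.0555),('ptr',203,457,.0555),('clipback',152,490,.058),('lever root',298,454,.06)]: print(n,S(x,y,z),ang(S(x,y,z),c))
E
```

```text
drum (array([0.49215011, 0.00856872, 0.1147181 ]), np.float64(0.0006520741527096807))
ring (array([0.49222735, 0.00930725, 0.0613741 ]), np.float64(0.0006394831347177193))
mark [0.5852046  0.04706466 0.0555    ] (np.float64(22.474513971232145), np.float64(0.1007029137870593))
ptr [0.58845136 0.02446963 0.0555    ] (np.float64(9.375876423591729), np.float64(0.09760517388647812))
clipback [0.60401039 0.04884704 0.058     ] (np.float64(19.802786813841184), np.float64(0.11889099039248058))
lever root [0.5530026  0.02432961 0.06      ] (np.float64(14.520624691924501), np.float64(0.0628604129856441))
mark [0.5852046  0.04706466 0.0555    ] (np.float64(22.101729419593525), np.float64(0.1003513428130083))
ptr [0.58845136 0.02446963 0.0555    ] (np.float64(8.954684225518532), np.float64(0.09741128207175975))
clipback [0.60401039 0.04884704 0.058     ] (np.float64(19.479658368183355), np.float64(0.11857000003562737))
lever root [0.5530026  0.02432961 0.06      ] (np.float64(13.884018195579156), np.float64(0.06260433244608724))
```

```bash
python3 - <<'E'
from h import *
from plant import robot
robot.move_l(*pose(15,.017,.071),rate=.04)
robot.move_l(*pose(18.5,.017,.071),rate=.02)
robot.hold(.2)
snap('side','side3'); crop('side3',260,210,320,260,12)
E
```

```text
(no output)
```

View pics/side3_c260_210.png

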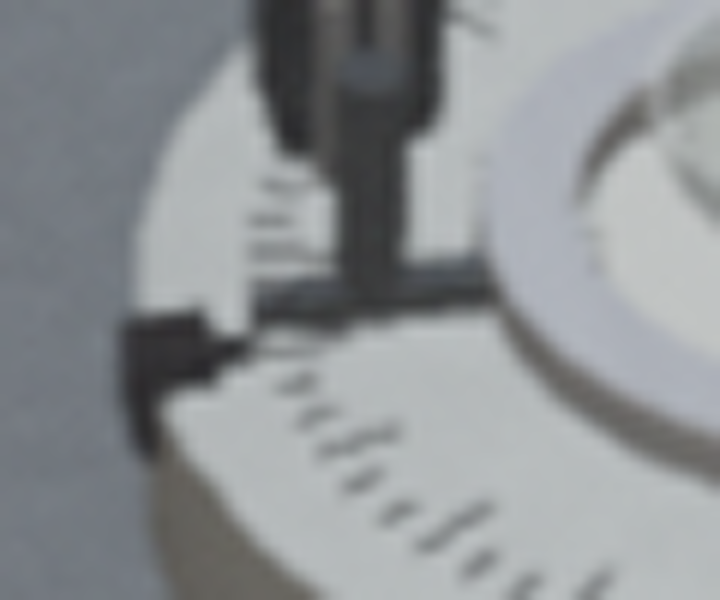

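```bash
cat >> h.py <<'E'
CS=np.array([.4922,.0089])
def S12(d,x,y,z): return atz(d,260+(x+.5)/12-.5,210+(y+.5)/12-.5,z)
E
python3 - <<'E'
from h import *
d=load('side3')
for n,x,y,z in[('mark',250,347,.0555),('ptr',256,308,.0555),('post base',367,290,.06),('lever root',495,285,.061)]: print(n,ang(S12(d,x,y,z),CS))
# predicted pixel of pointer tip/mark vs angle
for a in range(15,26): 
  t=np.radians(a); print(a,[((proj(d,[CS[0]+r*np.cos(t),CS[1]+r*np.sin(t),z])-[260,210]+.5)*12).round() for r,z in((.0995,.0555),(.115,.058),(.08,.06),(.07,.06))])
E
```

```text
mark (np.float64(21.76584326621775), np.float64(0.10032528621155469))
ptr (np.float64(16.558795513787533), np.float64(0.09748514349676209))
post base (np.float64(19.47942395345582), np.float64(0.08106855532518373))
lever root (np.float64(23.52378358481803), np.float64(0.062248374118450224))
15 [array([241., 299.]), array([140., 296.]), array([366., 264.]), array([431., 258.])]
16 [array([243., 306.]), array([142., 304.]), array([368., 270.]), array([432., 263.])]
17 [array([244., 313.]), array([144., 312.]), array([370., 276.]), array([434., 268.])]
18 [array([246., 320.]), array([146., 320.]), array([371., 281.]), array([435., 273.])]
19 [array([249., 327.]), array([148., 328.]), array([373., 287.]), array([437., 278.])]
20 [array([251., 334.]), array([151., 336.]), array([375., 292.]), array([439., 283.])]
21 [array([254., 341.]), array([154., 345.]), array([378., 298.]), array([441., 288.])]
22 [array([256., 348.]), array([157., 353.]), array([380., 304.]), array([443., 293.])]
23 [array([259., 355.]), array([160., 361.]), array([383., 309.]), array([446., 297.])]
24 [array([263., 362.]), array([164., 369.]), array([386., 315.]), array([448., 302.])]
25 [array([266., 369.]), array([168., 377.]), array([389., 320.]), array([451., 307.])]
```

```bash
cat >> h.py <<'E'
def overlay(tag,u0,v0,u1,v1,k,th,cl,out,c=None):
    c=CS if c is None else c; d=load(tag); im=cv2.imread(f'pics/{tag}.png')[v0:v1,u0:u1]; im=cv2.resize(im,None,fx=k,fy=k,interpolation=cv2.INTER_CUBIC)
    o=im.copy()
    def poly(a,pts,col):
        t=np.radians(a); er=np.array([np.cos(t),np.sin(t)]);et=np.array([-er[1],er[0]])
        q=[(proj(d,[*(c+r*er+w*et),z])-[u0,v0]+.5)*k for r,w,z in pts]
        cv2.polylines(o,[np.int32(np.round(q))],False,col,1)
    if th is not None:
        poly(th,[(.062,-.004,.06),(.09,-.004,.06),(.09,.004,.06),(.062,.004,.06)],(0,255,255))
        poly(th,[(.09,-.002,.0555),(.099,-.002,.0555),(.099,.002,.0555),(.09,.002,.0555)],(0,255,0))
    poly(cl,[(.106,-.0015,.0555),(.100,-.0015,.0555),(.100,.0015,.0555),(.106,.0015,.0555)],(255,0,255))
    poly(cl,[(.106,-.006,.058),(.117,-.006,.058),(.117,.006,.058),(.106,.006,.058),(.106,-.006,.058)],(255,0,255))
    cv2.imwrite(out,np.hstack([im,o]))
E
python3 - <<'E'
from h import *
overlay('side3',266,222,306,252,10,19,21.5,'pics/ov3.png')
E
```

```text
(no output)
```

View pics/ov3.png

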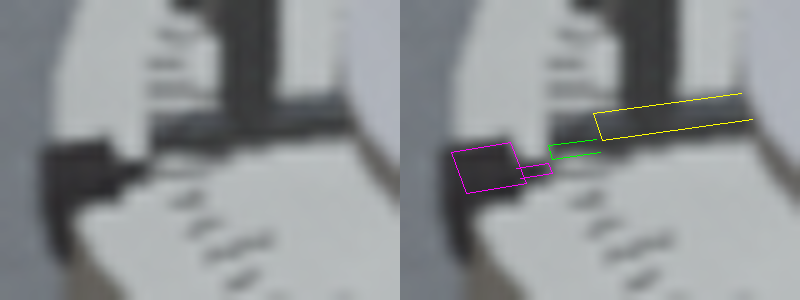

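Lever and pointer readings disagree by about 2–3°: 2.5° or 5° still to go. I'll push 2° more, back off and take a clean top picture.

```bash
python3 - <<'E'
from h import *
from plant import robot
robot.move_l(*pose(20.3,.017,.071),rate=.01)
robot.hold(.2)
robot.move_l(*pose(20.3,.030,.071),rate=.06)
snap('side','side4')
robot.move_l(*pose(20.3,.030,.2),rate=.2)
j=robot.sense()['joints'].copy(); j[0]-=40; robot.movej(j)
snap('top','top4'); print(robot.sense()['time_s'])
crop('top4',236,205,326,280,8); overlay('side4',266,222,306,252,10,21,21.5,'pics/ov4.png')
E
```

```text
12.2667
```

View pics/top4_c236_205.png

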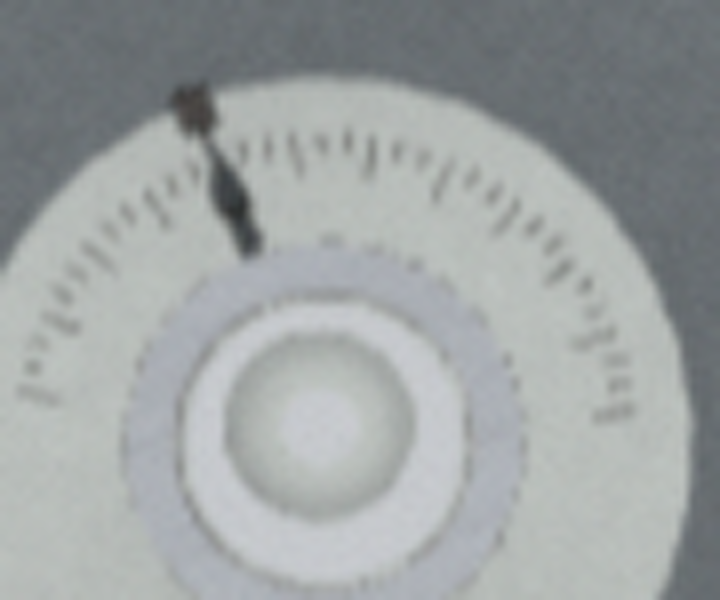

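View pics/ov4.png

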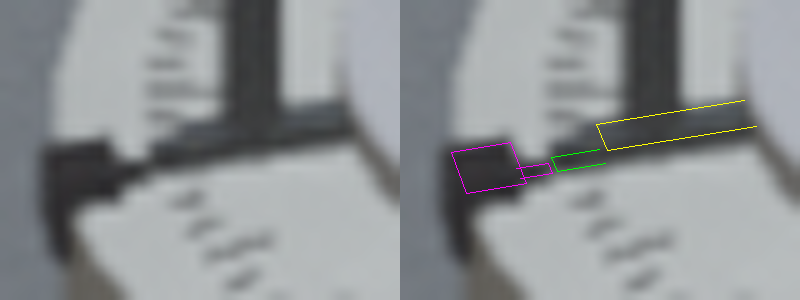

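Top crop: the pointer tip meets the clip nose at about (208,137), and the side view also shows them nearly touching. I'll measure the residual.

```bash
python3 - <<'E'
from h import *
crop('top4',252,210,277,242,18)
d=load('top4'); k=18
im=cv2.cvtColor(d['color'],cv2.COLOR_RGB2GRAY).astype(np.float32)
def dark(tag,z,r0,r1,a0=8,a1=34):
    d=load(tag); g=cv2.cvtColor(d['color'],cv2.COLOR_RGB2GRAY).astype(np.float32)
    c=C if tag[0]=='t' else CS
    A=np.arange(a0,a1,.25); res=[]
    for r in np.arange(r0,r1+1e-6,.001):
        uv=np.array([proj(d,[c[0]+r*np.cos(t),c[1]+r*np.sin(t),z]) for t in np.radians(A)]).astype(np.float32)
        v=cv2.remap(g,uv[None,:,0],uv[None,:,1],cv2.INTER_CUBIC)[0]
        w=np.clip(120-v,0,None); res.append((round(r*1000),round(float((w*A).sum()/w.sum()),1) if w.sum()>30 else None,int(v.min())))
    return res
print('lever',dark('top4',.06,.062,.072)); print('ptr/nose',dark('top4',.0555,.088,.106)); print('clip body',dark('top4',.058,.106,.117))
print('clip body before',dark('top0',.058,.106,.117)); print('nose before',dark('top0',.0555,.100,.106))
print('lever before',dark('top0',.06,.062,.072,-75,-50)); print('ptr before',dark('top0',.0555,.088,.1,-75,-50))
E
```

```text
lever [(62, None, 124), (63, 20.0, 105), (64, 19.9, 85), (65, 19.8, 75), (66, 19.5, 68), (67, 19.4, 65), (68, 19.4, 66), (69, 19.5, 68), (70, 19.6, 70), (71, 19.7, 70), (72, 19.6, 65)]
ptr/nose [(88, 19.8, 66), (89, 19.7, 66), (90, 19.7, 69), (91, 19.7, 74), (92, 19.7, 77), (93, 19.6, 83), (94, 19.6, 90), (95, 19.6, 97), (96, 19.7, 105), (97, 19.9, 108), (98, 19.9, 108), (99, None, 110), (100, None, 115), (101, None, 118), (102, 20.1, 110), (103, 20.1, 96), (104, 20.0, 82), (105, 19.9, 70), (106, 20.0, 66)]
clip body [(106, 20.1, 66), (107, 20.2, 64), (108, 20.2, 65), (109, 20.2, 67), (110, 20.2, 67), (111, 20.1, 66), (112, 20.1, 68), (113, 20.2, 70), (114, 20.3, 68), (115, 20.4, 65), (116, 20.8, 63), (117, 20.5, 63)]
clip body before [(106, 20.1, 60), (107, 20.1, 57), (108, 20.1, 60), (109, 20.2, 64), (110, 20.2, 66), (111, 20.2, 67), (112, 20.2, 66), (113, 20.2, 64), (114, 20.2, 63), (115, 20.4, 63), (116, 20.8, 64), (117, 20.5, 65)]
nose before [(100, None, 136), (101, None, 130), (102, None, 117), (103, 20.2, 100), (104, 20.0, 84), (105, 20.0, 69), (106, 20.1, 61)]
lever before [(62, -62.0, 101), (63, -61.7, 80), (64, -61.6, 70), (65, -61.5, 67), (66, -61.3, 67), (67, -61.2, 69), (68, -61.1, 72), (69, -61.1, 70), (70, -61.2, 66), (71, -61.3, 66), (72, -61.4, 66)]
ptr before [(88, -61.1, 70), (89, -61.1, 69), (90, -61.2, 68), (91, -61.3, 71), (92, -61.5, 80), (93, -61.6, 86), (94, -61.5, 88), (95, -61.3, 96), (96, -61.2, 104), (97, None, 112), (98, None, 124), (99, None, 142), (100, None, 160)]
```

View pics/top4_c252_210.png

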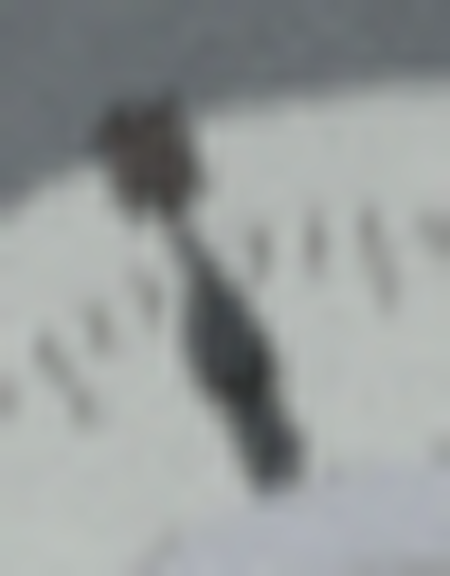

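The pointer is at about 19.7° and the clip at 20.1°, and the clip has not moved since the first picture. I'll nudge 0.45° more by the same approach, then check again.

```bash
python3 - <<'E'
from h import *
from plant import robot
robot.move_to(*pose(20.3,.030,.15))
robot.move_l(*pose(20.3,.030,.071),rate=.1)
robot.move_l(*pose(20.3,.0185,.071),rate=.04)
robot.move_l(*pose(20.75,.017,.071),rate=.01)
robot.hold(.2)
robot.move_l(*pose(20.75,.030,.071),rate=.06)
snap('side','side5')
robot.move_l(*pose(20.75,.030,.2),rate=.2)
j=robot.sense()['joints'].copy(); j[0]+=35; robot.movej(j)
snap('top','top5'); print(robot.sense()['time_s'],robot.sense()['tcp_pos'])
def dark(tag,z,r0,r1,a0=8,a1=34):
    d=load(tag); g=cv2.cvtColor(d['color'],cv2.COLOR_RGB2GRAY).astype(np.float32)
    c=C; A=np.arange(a0,a1,.25); res=[]
    for r in np.arange(r0,r1+1e-6,.001):
        uv=np.array([proj(d,[c[0]+r*np.cos(t),c[1]+r*np.sin(t),z]) for t in np.radians(A)]).astype(np.float32)
        v=cv2.remap(g,uv[None,:,0],uv[None,:,1],cv2.INTER_CUBIC)[0]
        w=np.clip(120-v,0,None); res.append((w*A).sum()/w.sum())
    return np.mean(res)
for t in('top4','top5'): print(t,dark(t,.06,.065,.072),dark(t,.0555,.088,.096),dark(t,.058,.106,.114))
crop('top5',236,205,326,280,8);overlay('side5',266,222,306,252,10,21,21.5,'pics/ov5.png')
E
```

```text
18.25 [0.46942552 0.33611851 0.19850767]
top4 19.55442400397734 19.682517497137116 20.16917086852675
top5 20.07446041781321 20.008567537844968 20.138414272037267
```

View pics/top5.png

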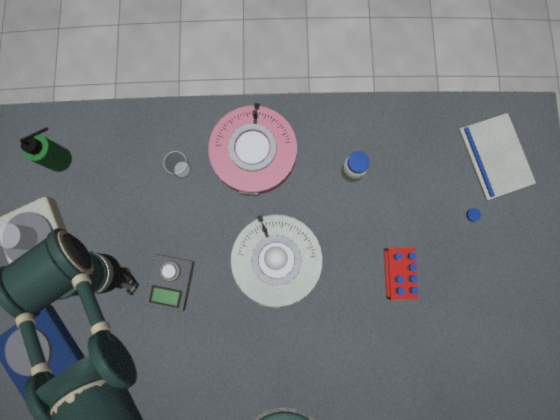

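View pics/ov5.png

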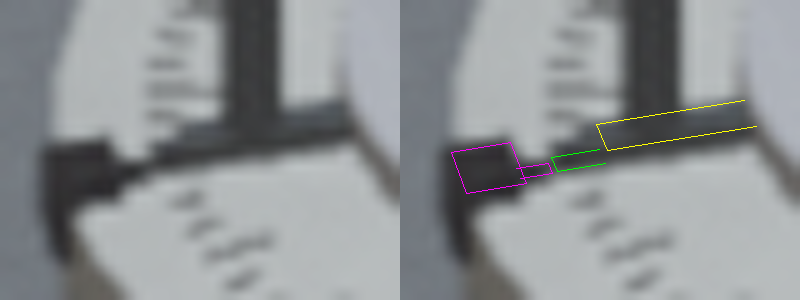

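Pointer now reads 20.0–20.1° against the clip's 20.1°. The ring is set, and the other objects have not moved. Next is the key at top-image (169,271).

```bash
python3 - <<'E'
from h import *
from plant import robot
K=[.4708,.2775]; o=[180,0,20.75]
robot.move_to([*K,.12],o); robot.move_l([*K,.066],o,rate=.08)
snap('side','side6'); crop('side6',280,290,440,410,5)
robot.hold(.2); f0=robot.sense()['ft_force'][2]; print('f0',f0,robot.sense()['time_s'])
z=.062
while z>.0455:
    z-=.001; robot.move_l([*K,z],o,rate=.02); s=robot.sense(); f=s['ft_force']-[0,0,f0]; print(round(z,4),s['tcp_pos'][2].round(4),f.round(1))
    if f[2]>12: break
robot.hold(.3); print(robot.sense()['ft_force'],robot.sense()['tcp_pos'],robot.sense()['time_s'])
snap('side','side7'); crop('side7',280,290,440,410,5)
E
```

```text
f0 0.6201039822277457 19.8833
0.061 0.0607 [-0.2 -0.9 -1.5]
0.06 0.0599 [ 0.1  0.1 -0. ]
0.059 0.0589 [-0.2 -0.2 -0.9]
0.058 0.0579 [-0.3  0.  -0.2]
0.057 0.0571 [-0.7  0.4 -0.3]
0.056 0.0562 [-0.  -0.8  1.3]
0.055 0.0551 [-0.4 -0.1  1.7]
0.054 0.0541 [1.  0.7 2.8]
0.053 0.0531 [0.5 0.4 3.4]
0.052 0.0521 [ 0.  -0.5  3.4]
0.051 0.0511 [0.2 0.3 5. ]
0.05 0.051 [-2.2 -2.  10.1]
0.049 0.0509 [-3.3 -2.8 15.6]
[-3.83539329 -1.06941994 15.79412133] [0.47107779 0.27762349 0.05085672] 23.5833
```

View pics/side7_c280_290.png

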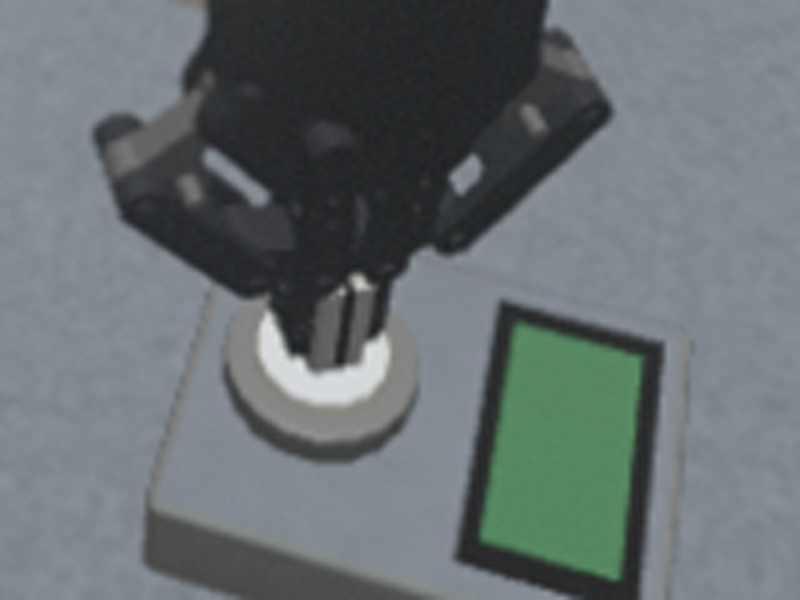

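The fingers are on the white key and it is flush with its collar. It bottomed at z = 0.051, which is 6 mm of travel, with about 15 N. Now I release it, retreat, and make the final check.

```bash
python3 - <<'E'
from h import *
from plant import robot
robot.move_l([.4708,.2775,.075],rate=.04); robot.move_l([.4708,.2775,.2],rate=.2)
j=robot.sense()['joints'].copy(); j[0]+=22; robot.movej(j); robot.hold(.3)
d0=load('top0'); d=snap('top','top8'); snap('side','side8')
for p in[(169,271)]: print(np.median(d0['z_map'][268:274,166:172]),np.median(d['z_map'][268:274,166:172]))
e=np.abs(d['color'].astype(int)-d0['color']).max(2)
for n,(a,b,c,e1) in dict(dish=(262,245,290,272),rack=(380,240,425,305),beaker=(158,145,195,182),bottle=(338,145,375,185),clip=(254,212,266,220),key=(155,258,183,285)).items(): print(n,np.percentile(e[b:e1,a:c],[50,99]))
print(robot.sense()['time_s'])
cv2.imwrite('pics/fin.png',np.hstack([cv2.resize(cv2.imread('pics/top8.png')[205:310,150:330],None,fx=2.2,fy=2.2),cv2.resize(cv2.imread('pics/side8.png')[180:411,255:455],(400,231))]) if False else cv2.resize(cv2.imread('pics/top8.png')[200:310,140:330],None,fx=4,fy=4))
E
```

```text
1.1179159 1.1190636
dish [2. 6.]
rack [2. 7.]
beaker [2. 6.]
bottle [2. 6.]
clip [2.  7.1]
key [2. 6.]
26.45
```

View pics/fin.png

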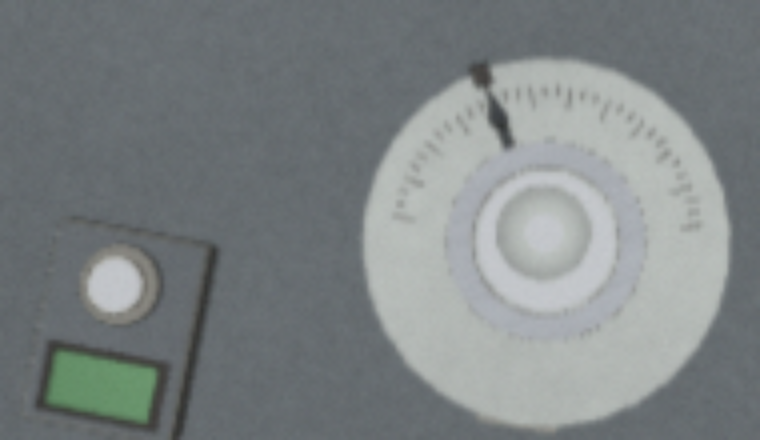

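View pics/side8.png

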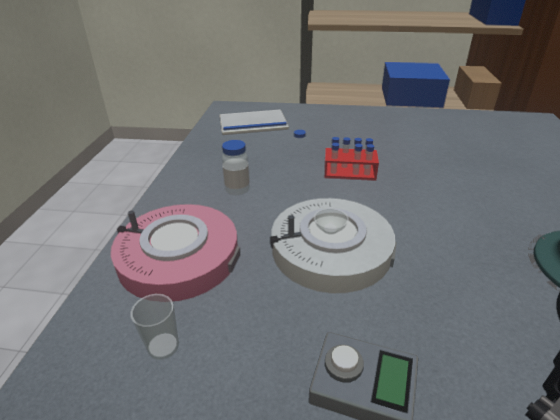

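The pointer meets the clip, the key is up again, and everything else is unchanged.

```bash
python3 - <<'E'
from plant import robot
print(robot.sense()['ft_force']); robot.close_job()
E
```

```text
[-0.10198618 -0.15954723 -0.07699109]
the job is handed in; nothing more can be done
```

I set the white viewer's ring to the clip, then pressed the console key right down and let it come back up, and handed the job in at about 26.5 s.

- **Ring:** I pushed the lever post round its arc with closed fingers, then nudged it the last 0.4° after a first check. In the top picture the pointer reads 20.0–20.1° and the clip 20.1°. The calibrated overlay on the side picture was off by 1–2°, so I relied on the top view there. The side picture does show the pointer tip meeting the clip nose.
- **Key:** It bottomed at z = 0.051 m, the full 6 mm of travel, at about 15 N. After I let go, its appearance matched the first picture, and its depth matched to about 1 mm.
- **Everything else:** The dish, clip, rack, beaker and bottle look the same as in the first picture, to within image noise. The wrist force was about zero at hand-in, with the arm clear.

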